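# Tip the sharpening stone out of its box and lay it on the honing mat

### The arm

A 6-joint arm with a two-finger parallel gripper is mounted at the origin on a cart in front of the work surface, level with it; the furniture and walls round the work are solid. World frame = base frame: x ahead of the robot, y to its left, z up, the work surface at z = 0. Lengths are in mm, angles in rad, forces in N, time in s.
With the tool pointing down it reaches from about 275 to 750 mm from the base axis. Payload 10.2 kg.
Tool frame: the origin (TCP) lies at the very end of the fingers, on their centre line; the grasp point (between the pads) lies 19 mm behind it; z points along the fingers, y is the line along which they close (so a half turn about z gives the same grasp; the last joint's range is limited). The gripper opens to 85 mm and grips with 20 to 120 N. Pads are 22 mm wide; open, the fingers measure 114 mm over their backs; the gripper's body (76 mm by 85 mm) begins 54 mm behind the grasp point. The pads swing forward as they close: fully open they stand 13 mm farther back than shut.
Start: joints at [0.906, 0.313, 1.498, -0, 1.331, -0.223], TCP at [224.486, 474.592, 231.294] pointing down, gripper open.
Joint ranges: [-2.94, 2.94], [-0.97, 2.17], [0.19, 2.56], [-1.23, 4.37], [0.02, 3.11], [-2.88, 2.88]. Speed limits (rad/s): [2.39, 2.39, 3.01, 3.14, 3.14, 3.14].

### API

Orientations are given as a unit quaternion [w, x, y, z].
In Python, from rig import ctrl, optics gives the robot as it stands. The module is installed in compiled form; this text tells all that it offers.
- The arm moves only by the shell command python3 -m handwheel 'ROWS' [FORCE]. ROWS is JSON, a list that holds one entry, the list of rows, each a list of 5 numbers: the gripper command: -1 is fully open, 1 is shut, values between are in proportion, then the shift along the world's x, y, z in units of 50 mm (1.0 is 50 mm), then the turn about the world's z in units of 8 degrees (1.0 is 8 degrees). In form: [[[gripper, tx, ty, tz, twist], ...]]. A call has 1 to 10 rows; each row shifts and turns the commanded pose from where the row before left it; what a row does not reach is not made up. A row lasts 1/10 s, in which the tool goes at most 50 mm and 8.59 degrees, less where a joint would pass 70% of its speed; a pose out of reach is approached as far as the arm can. A call is refused whole if a number of a shift passes 1 or a number of a turn 1, either way. A call with a gripper value outside its range is refused whole. The fingers move at their own pace and stop on an object; FORCE is the grip in N (left out, the last holds). Time passes only in rows, so rows that do not move let the fingers close. It gives the time, the measured TCP pose, the force, the opening and the grip force at its end, in the units of the state.
- ctrl.sense(): the state, without advancing time (a new reading comes with each control period).
- optics.capture(name): name is "scene" or "top" or "wrist"; returns a dict with "img" (420x560x3 uint8, blue, green, red), "K" (3x3 intrinsics, pixels), "dist_coeffs" ([k1, k2, p1, p2, k3] as OpenCV has them; the pictures are not rectified), "R" (3x3) and "t" (3): a world point X has camera coordinates R X + t. Camera axes: x right, y down, z forward; pixel columns grow to the right and rows downward; lengths in mm; the calibration is good to about 2 mm. A picture is of the moment at which its call begins. There is no depth.
- ctrl.finish_job(): hands the job in; it is judged then, once.
The state is a dict: "time_s": time; "joints": joint angles; "dq": joint speeds; "tau": joint torques, N m; "eef_pos": TCP position; "ee_rot": TCP orientation; "force": force on the tool from outside, world axes, zero at the start; "wrist_torque": the same for the moment, N m; "grip_width": opening from 0.0 (shut) to 1.0 (fully open); "grip_force": force on a finger pad.
Only numpy, scipy, OpenCV 4.12 (cv2) and the standard library are available. Lean on these libraries where they do the work, as an engineer would, in place of code of your own. Each camera call takes 0.05 s, during which the arm holds its last target. There are 200 camera calls.

### The job

The sharpening stone lies flush in its wooden box: press down the end of the stone at the box's low end wall until its other end tips up and stays up, then take the stone by the raised end and lift it out. Lay it flat in the middle of the black rubber mat, grey face up and lengthways along the mat, setting it down without dropping or slamming it, and let go. Leave the other things on the bench where they are.

Things in the scene. Friction and masses are not known exactly. Their poses are not given: they have to be found in the camera images.
- stone_box: Wooden box for one stone, screwed to the bench (does not move): x +-37 mm, y -82 to +88 mm, 60 mm high; origin in its underside, z up. Walls 10 mm; the end wall at +y (thumb end) is only 38 mm high. Pocket 54 mm wide (x), y -72 to +78. A 7 mm high brass ear on each long side reaches x = +-56.
- fulcrum (a point): Middle of the edge, along the box's x, on which the stone rocks: 2.5 mm to the +y side of the box's origin, 32 mm above the bench. On its -y side the pocket's floor is level at this height; on its +y side is a hollow, floor 8 mm above the bench. Axes as the box's.
- stone_centre (a point): Centre of the loose sharpening stone, a bar 50 (x) x 140 (y) x 28 mm (z), about 0.35 kg, grey upper half, brick-red lower half; centre of mass here. It starts in the pocket, top flush with the box's walls, axes along the box's; play of about 2 mm at the sides and -y end, 8 mm at the +y end, so its sides cannot be gripped.
- stone_press_end (a point): Point on the stone's grey top, on its middle line, 12 mm from its +y end (at the low wall): press here. Under 1 N tips it; 10 to 16 mm down it tips on by itself and stays at about 0.36 rad, its +y end on the hollow's floor. It stops hard: this point gets about 21 mm below the box's top, a 22 mm wide fingertip here about 17 mm. Axes are the stone's.
- stone_lift_end (a point): Point on the stone's grey top, on its middle line, 12 mm from its -y end, which tips up and is then grasped across its 50 mm width (x). When tipped this point stands about 20 mm above the box's walls. Axes are the stone's.
- mat_top (a point): Centre of the top face of the black rubber mat, 120 mm (x) by 220 mm (y) by 4 mm thick with a thin grey border line, fixed flat on the bench; z up. The stone may lie along y either way round.
- pliers_red: Pliers with red handles, 181 x 55 x 14 mm, lying loose on the bench, to be left alone. Origin at the centre of its underside.
- masking: Roll of masking tape lying flat, 97 mm across, 25 mm high, loose, to be left alone. Origin at the centre of its underside.
- glasses_case: Black spectacle case, 61 x 150 x 45 mm, loose, to be left alone. Origin at the centre of its underside.

How it is judged (in metres and radians):
On the way, in this order (a step that is already met when the one before it is completed fails the run):
1. one end of the stone is pressed down into the box and the other end stands up, clear of the box's top (z of stone_press_end in the frame of stone_box below 0.05 m and z of stone_lift_end in the frame of stone_box above 0.072 m and horizontal distance between stone_centre and stone_box below 0.03 m), for 0.2 s.
2. the stone is lifted out of the box (height (world z) of stone_centre above 0.1 m), for 0.1 s.
At the end, for the whole second after the job is handed in: The stone lies flat on the mat, grey face up (within 0.08 rad), its centre within 35 mm of the mat's centre, lengthways along the mat within 0.3 rad (either way round), released and at rest (horizontal distance between stone_centre and mat_top below 0.035 m and z of stone_centre in the frame of mat_top below 0.018 m and angle between stone_centre's own z axis and vertical below 0.08 rad and angle between the y axis of stone_centre and the y axis of mat_top, either way round below 0.3 rad and linear speed of stone below 0.02 m/s); the robot touches nothing.
It fails at once if the stone is dropped or slammed onto the mat (more than 70 N between them) (contact force between stone and mat above 70 N).
It fails at once if the stone is let fall onto the mat from more than about 40 mm (contact force between the fingers and stone below 0.1 N and horizontal distance between stone_centre and mat_top below 0.12 m and z of stone_centre in the frame of mat_top above 0.046 m and linear speed of stone above 0.4 m/s).
It fails at once if the pliers, the masking tape or the spectacle case is moved more than 30 mm (distance of any of pliers_red, masking, glasses_case from where it was at the start of the episode above 0.03 m).
It also fails if it takes over 48 s, if anything falls off the work surface, if the arm or the gripper's body presses on something with over 40 N, if the wrist force passes 120 N, or if a joint passes its speed limit or range.

## Working session

There is one attempt and no reset: what is moved stays moved. The work goes in short steps, Python scripts to look and compute and a shell command to move; the robot and the scene stay as the last step left them, time stands still between calls to the robot, and variables do not carry over. Pictures are saved under pics/ and viewed, at most 13 in all, crops included, and the job is handed in when it is done.

```bash
mkdir -p pics
cat > h.py <<'E'
import numpy as np, cv2
from rig import ctrl, optics
def ray(c,uv,z):
    p=cv2.undistortPoints(np.array(uv,float).reshape(-1,1,2),c["K"],np.array(c["dist_coeffs"],float))[:,0]
    R=np.array(c["R"]);t=np.array(c["t"]);o=-R.T@t
    d=np.c_[p,np.ones(len(p))]@R
    return o+d*((z-o[2])/d[:,2])[:,None]
def proj(c,X):
    R=np.array(c["R"]);return cv2.projectPoints(np.array(X,float).reshape(-1,3),cv2.Rodrigues(R)[0],np.array(c["t"],float),np.array(c["K"]),np.array(c["dist_coeffs"],float))[0][:,0]
E
python3 - <<'E'
from h import *
for n in("top","scene"):
    c=optics.capture(n); cv2.imwrite(f"pics/{n}0.png",c["img"]); print(n,-np.array(c["R"]).T@c["t"])
s=ctrl.sense();print(s["time_s"],s["eef_pos"],s["ee_rot"],s["force"],s["grip_width"])
E
```

```text
top [ 411.11049224   24.88337387 1559.61871563]
scene [-416.02409461 -465.26452133  888.77679513]
0.1 [224.34531109 474.41657616 230.79795585] [-2.61926235e-04  2.19118621e-01  9.75698066e-01 -4.94575130e-04] [-0.3962675  -0.66857351  0.92160676] 0.9994139294453332
```

View pics/top0.png

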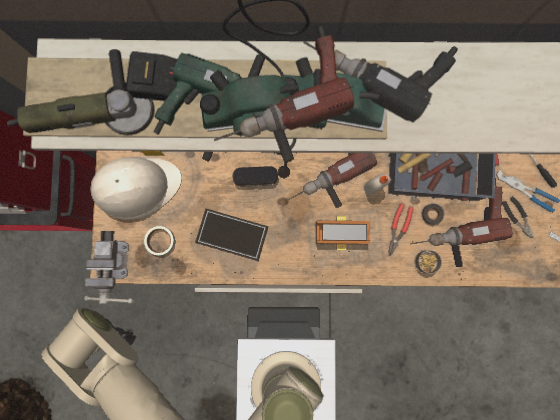

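View pics/scene0.png

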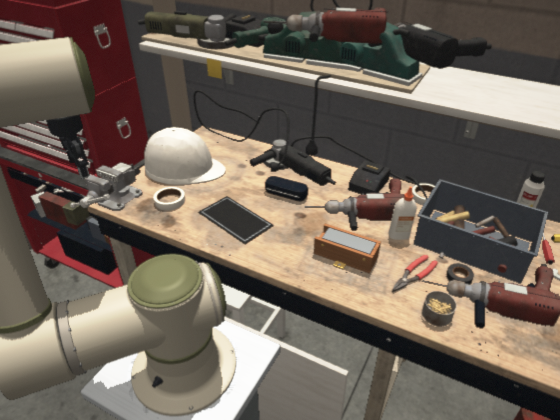

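The top view shows the box at about (343,233) with its long axis along the image's horizontal, the mat at (232,235), the tape at (158,240), the case at (256,176) and the pliers at (400,228). Next I'll measure the mat and box and find the low wall.

Run:
```python
from h import *
c=optics.capture("top");im=c["img"]
print("K",c["K"][0][0])
a=cv2.resize(im[195:275,300:385],None,fx=7,fy=7,interpolation=cv2.INTER_CUBIC)
s=optics.capture("scene");
cv2.imwrite("pics/boxtop.png",a)
b=cv2.resize(s["img"][215:280,305:390],None,fx=7,fy=7,interpolation=cv2.INTER_CUBIC)
cv2.imwrite("pics/boxscene.png",b)
# mat
def blob(mask,near):
    n,l,st,ce=cv2.connectedComponentsWithStats(mask.astype(np.uint8))
    i=1+np.argmin(np.hypot(*(ce[1:]-near).T)+1e3*(st[1:,4]<60)); return (l==i).astype(np.uint8)
g=im.max(2)
m=blob((g<75),(232,235)); k=cv2.findContours(m,0,2)[0]; k=max(k,key=cv2.contourArea)
r=cv2.minAreaRect(k.astype(np.float32)); P=ray(c,cv2.boxPoints(r),4); print("mat",r,P.round(0),P.mean(0).round(1),[np.linalg.norm(P[i]-P[i-1]).round() for i in range(4)])
# stone top: low saturation bright inside box
hsv=cv2.cvtColor(im,cv2.COLOR_BGR2HSV)
m=np.zeros_like(g);m[215:255,312:375]=1
m=blob((hsv[...,1]<45)&(g>90)&(m>0),(343,233));k=max(cv2.findContours(m,0,2)[0],key=cv2.contourArea)
r=cv2.minAreaRect(k.astype(np.float32)); P=ray(c,cv2.boxPoints(r),60); print("stone",r,P.round(0),P.mean(0).round(1),[np.linalg.norm(P[i]-P[i-1]).round() for i in range(4)])
```

```text
K 466.23393309766095
mat ((231.3820343017578, 233.9755859375), (58.111351013183594, 29.00948143005371), 16.090816497802734) [[469. 288.   4.]
 [563. 263.   4.]
 [510.  76.   4.]
 [417. 101.   4.]] [489.9 182.    4. ] [np.float64(194.0), np.float64(97.0), np.float64(195.0), np.float64(96.0)]
stone ((344.5, 231.5), (15.0, 43.0), 90.0) [[ 521. -118.   60.]
 [ 522. -257.   60.]
 [ 474. -256.   60.]
 [ 473. -118.   60.]] [ 497.5 -187.5   60. ] [np.float64(48.0), np.float64(138.0), np.float64(48.0), np.float64(138.0)]
```

View pics/boxtop.png

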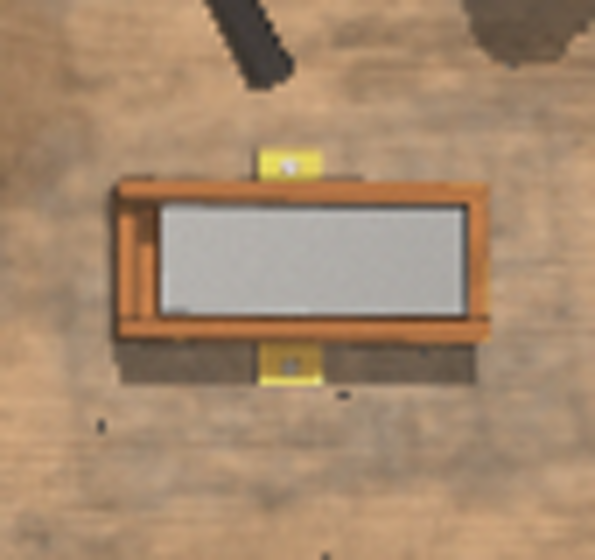

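View pics/boxscene.png

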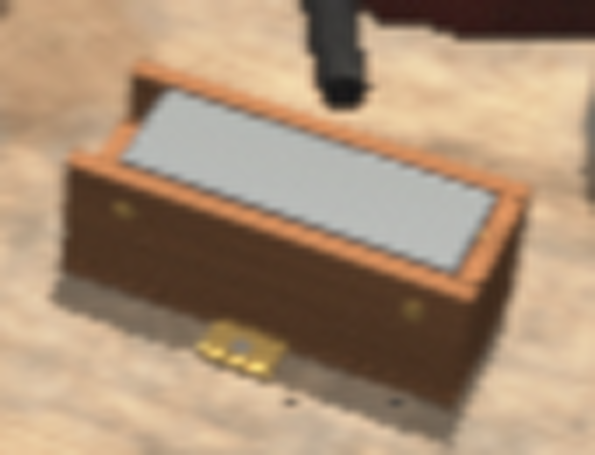

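The low wall is on the left of the top picture (crop x of about 135), which is world +y. The stone's centre is about (497,-187) and its axes lie along the world's, with 48x138 measured as expected. The mat's centre is (490,182) and its y axis is turned -15.8° (97x195 inside the border line). I'll set out for a point above the press point.

```bash
python3 -m handwheel '[[[1,0.34,-0.755,-0.15,-0.505],[1,0.34,-0.755,-0.15,-0.505],[1,0.34,-0.755,-0.15,-0.505],[1,0.34,-0.755,-0.15,-0.505],[1,0.34,-0.755,-0.15,-0.505],[1,0.34,-0.755,-0.15,-0.505],[1,0.34,-0.755,-0.15,-0.505],[1,0.34,-0.755,-0.15,-0.505]]]' && python3 -m handwheel '[[[1,0.34,-0.755,-0.15,-0.505],[1,0.34,-0.755,-0.15,-0.505],[1,0.34,-0.755,-0.15,-0.505],[1,0.34,-0.755,-0.15,-0.505],[1,0.34,-0.755,-0.15,-0.505],[1,0.34,-0.755,-0.15,-0.505],[1,0.34,-0.755,-0.15,-0.505],[1,0.34,-0.755,-0.15,-0.505],[1,0,0,0,0],[1,0,0,0,0]]]'
python3 - <<'E'
from h import *
c=optics.capture("wrist");im=c["img"].copy()
for p,n in zip(proj(c,[[497.5,-129.5,60],[472.5,-117.5,60],[522.5,-117.5,60],[497.5,-245.5,60]]),"PabL"):
    print(n,p.round()); cv2.circle(im,tuple(int(v) for v in p.clip(-99,999)),4,(0,0,255),1)
cv2.imwrite("pics/w1.png",im);s=ctrl.sense();print(s["time_s"],s["eef_pos"],s["ee_rot"],s["grip_width"])
E
```

```text
time_s: 1.0
eef_pos: [360.9, 171.0, 171.1]
ee_rot: [0.0, 0.483, 0.875, 0.0]
force: [0.4, 0.3, -0.2]
grip_width: 0.001
grip_force: 0.0
time_s: 2.0
eef_pos: [496.2, -129.7, 110.8]
ee_rot: [-0.001, 0.707, 0.707, -0.0]
force: [-0.6, 0.8, 0.0]
grip_width: 0.001
grip_force: 0.0
P [280. 237.]
a [235. 217.]
b [325. 217.]
L [280. 398.]
2.05 [ 496.12227241 -128.95088122  111.09237578] [-4.74584574e-04  7.06679415e-01  7.07533728e-01 -5.99102156e-05] 0.0013225778724251498
```

View pics/w1.png

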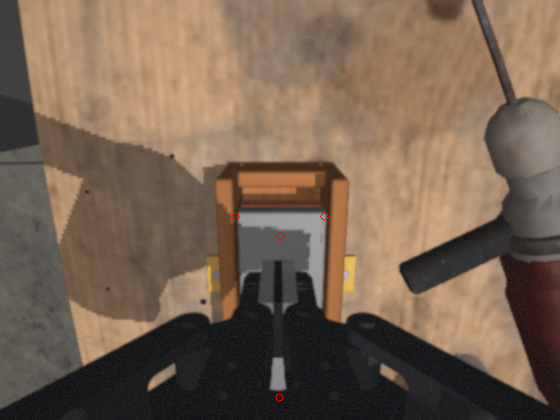

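The wrist view shows the stone's +y end at row 210, with its edges at columns 237 to 326. That is about 3 mm further +y than I had, and x is right. I'll shift slightly and press.

```bash
python3 -m handwheel '[[[1,0.03,0.04,-0.4,0],[1,0,0,-0.4,0],[1,0,0,-0.14,0],[1,0,0,-0.06,0],[1,0,0,-0.06,0],[1,0,0,-0.06,0],[1,0,0,-0.04,0],[1,0,0,-0.04,0]]]' && python3 -m handwheel '[[[1,0,0,-0.04,0],[1,0,0,-0.03,0],[1,0,0,-0.03,0],[1,0,0,0,0],[1,0,0,0,0]]]'
python3 - <<'E'
from h import *
c=optics.capture("scene");cv2.imwrite("pics/s2.png",cv2.resize(c["img"][195:285,300:400],None,fx=6,fy=6,interpolation=cv2.INTER_CUBIC))
E
```

```text
time_s: 2.85
eef_pos: [498.1, -127.5, 51.4]
ee_rot: [0.0, 0.707, 0.707, 0.0]
force: [0.1, 0.9, 0.6]
grip_width: -0.003
grip_force: 0.0
time_s: 3.35
eef_pos: [498.0, -127.4, 46.3]
ee_rot: [-0.0, 0.707, 0.707, 0.0]
force: [0.3, 0.3, -0.3]
grip_width: -0.003
grip_force: 0.0
```

View pics/s2.png

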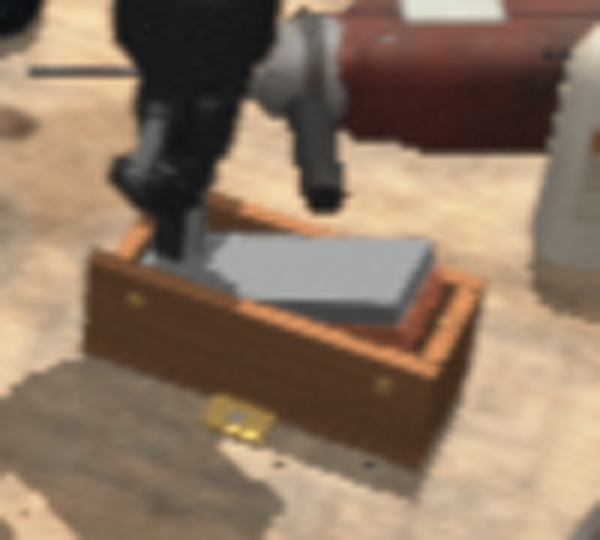

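The stone's -y end stands up above the box wall (crop 430,240), and the force is near zero. I'll back off upward, open, move over the raised end and check there.

```bash
python3 -m handwheel '[[[1,0,0,0.4,0],[1,0,0,0.6,0],[-1,0,-0.4,0.7,0],[-1,0,-0.5,0.2,0],[-1,0,-0.5,0,0],[-1,0,-0.4,0,0],[-1,0,-0.27,0,0],[-1,0,0,0,0],[-1,0,0,0,0]]]'
python3 - <<'E'
from h import *
c=optics.capture("wrist");im=c["img"].copy()
Y=-182.5
for p in proj(c,[[473,Y-58,84],[523,Y-58,84],[498,Y-47,79.5]]):
    print(p.round()); cv2.circle(im,tuple(int(v) for v in p.clip(-99,999)),4,(0,0,255),1)
cv2.imwrite("pics/w3.png",im)
E
```

```text
time_s: 4.3
eef_pos: [497.9, -230.3, 141.1]
ee_rot: [-0.0, 0.707, 0.707, 0.0]
force: [0.4, 0.5, -0.2]
grip_width: 0.998
grip_force: 0.0
[236. 249.]
[320. 249.]
[278. 229.]
```

View pics/w3.png

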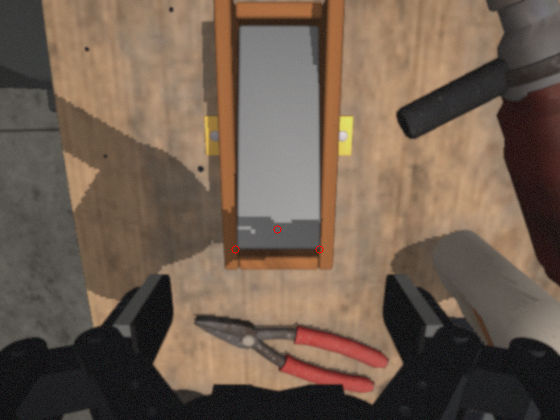

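The wrist view doesn't settle whether the stone is still tipped: its near end is at row 248 and its width is the same at both ends. I'll check the scene view and the projections of both hypotheses.

Run:
```python
from h import *
c=optics.capture("wrist")
f=lambda X:proj(c,X).round().tolist()
print("flat",f([[473,-255,60],[523,-255,60],[473,-115,60],[523,-115,60]]))
print("tip",f([[473,-240.5,84],[523,-240.5,84],[473,-109,35],[523,-109,35]]))
print("box inner -y",f([[471,-257,60],[525,-257,60]]),"outer low",f([[461,-97,60],[535,-97,60]]))
c=optics.capture("scene");cv2.imwrite("pics/s4.png",cv2.resize(c["img"][195:285,300:400],None,fx=6,fy=6,interpolation=cv2.INTER_CUBIC))
```

```text
flat [[240.0, 255.0], [315.0, 256.0], [234.0, 27.0], [322.0, 27.0]]
tip [[236.0, 250.0], [320.0, 250.0], [238.0, 24.0], [318.0, 24.0]]
box inner -y [[238.0, 258.0], [318.0, 258.0]] outer low [[211.0, -7.0], [345.0, -7.0]]
```

View pics/s4.png

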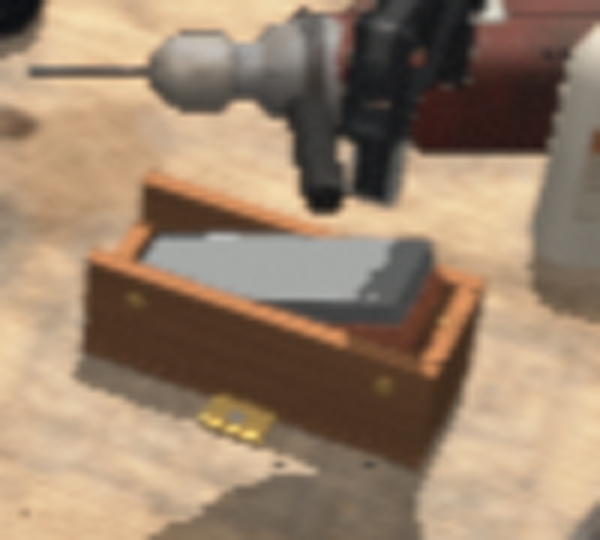

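The stone is tipped: the grey and red halves of its end face stand clear of the box wall, and the wrist rows match the tipped hypothesis. The TCP is over the lift point, so I'll descend and grip.

```bash
python3 -m handwheel '[[[-1,0.02,0,-0.6,0],[-1,0,0,-0.5,0],[-1,0,0,-0.3,0],[-1,0,0,-0.2,0],[-1,0,0,0,0],[1,0,0,0,0],[1,0,0,0,0],[1,0,0,0,0],[1,0,0,0,0],[1,0,0,0,0]]]' 100 && python3 -m handwheel '[[[1,0,0,0,0],[1,0,0,0,0],[1,0,0,0,0]]]'
```

```text
time_s: 5.45
eef_pos: [499.4, -231.1, 62.0]
ee_rot: [0.001, 0.707, 0.707, 0.0]
force: [-0.6, 1.0, 5.9]
grip_width: 0.556
grip_force: 104.9
time_s: 5.75
eef_pos: [499.4, -231.1, 62.0]
ee_rot: [0.001, 0.707, 0.707, 0.0]
force: [-0.4, -0.1, 6.1]
grip_width: 0.554
grip_force: 104.9
```

The grip is on the stone (opening about 47 mm, 105 N). Lifting slowly.

```bash
python3 -m handwheel '[[[1,0,0,0.1,0],[1,0,0,0.2,0],[1,0,0,0.2,0],[1,0,0,0.3,0],[1,0,0,0.4,0],[1,0,0,0.4,0],[1,0,0,0.4,0],[1,0,0,0.4,0],[1,0,0,0.4,0],[1,0,0,0.2,0]]]' && python3 -m handwheel '[[[1,0,0,0,0],[1,0,0,0,0]]]'
python3 - <<'E'
from h import *
c=optics.capture("scene");cv2.imwrite("pics/s5.png",cv2.resize(c["img"][120:290,270:430],None,fx=3.5,fy=3.5,interpolation=cv2.INTER_CUBIC))
E
```

```text
time_s: 6.75
eef_pos: [499.3, -231.2, 213.6]
ee_rot: [0.001, 0.707, 0.707, 0.0]
force: [-0.0, -0.1, -3.1]
grip_width: 0.557
grip_force: 104.2
time_s: 6.95
eef_pos: [498.7, -230.7, 210.6]
ee_rot: [-0.001, 0.707, 0.707, -0.0]
force: [0.5, -0.1, -2.9]
grip_width: 0.555
grip_force: 104.2
```

View pics/s5.png

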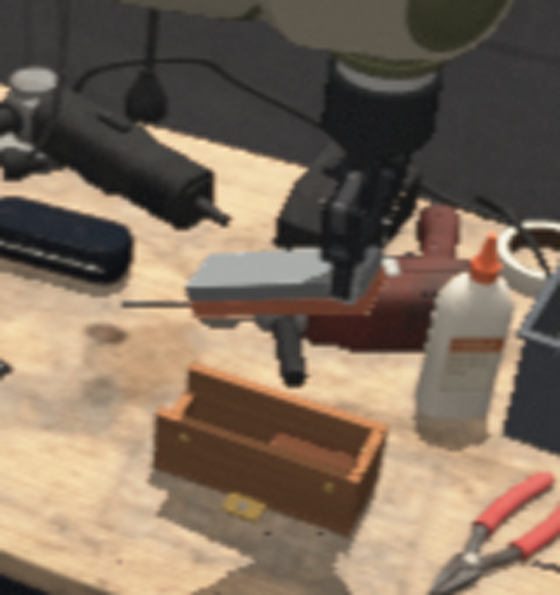

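The stone is held level with the 0.36 rad tilt (grip at crop (345,270)) and clear of the box. I'll move it to the mat, with the grip 57 mm short of the mat's centre along its y axis, at (474,127), and turn -15.8°.

```bash
python3 -m handwheel '[[[1,-0.02,0.3,0,-0.1],[1,-0.04,0.5,0,-0.16],[1,-0.04,0.6,0,-0.16],[1,-0.04,0.7,0,-0.16],[1,-0.04,0.7,0,-0.16],[1,-0.04,0.7,0,-0.16],[1,-0.04,0.7,-0.2,-0.16],[1,-0.04,0.7,-0.3,-0.16],[1,-0.04,0.7,-0.3,-0.16],[1,-0.04,0.6,-0.4,-0.16]]]' && python3 -m handwheel '[[[1,-0.04,0.5,-0.4,-0.16],[1,-0.04,0.3,-0.3,-0.16],[1,-0.04,0.15,-0.2,-0.12],[1,0,0,0,0],[1,0,0,0,0]]]'
python3 - <<'E'
from h import *
c=optics.capture("scene");cv2.imwrite("pics/s6.png",cv2.resize(c["img"][130:270,150:310],None,fx=4,fy=4,interpolation=cv2.INTER_CUBIC))
E
```

```text
time_s: 8.0
eef_pos: [479.5, 80.7, 150.3]
ee_rot: [-0.0, 0.779, 0.627, -0.0]
force: [0.2, -0.8, -3.4]
grip_width: 0.554
grip_force: 104.2
time_s: 8.5
eef_pos: [473.9, 126.4, 106.1]
ee_rot: [-0.0, 0.797, 0.603, -0.0]
force: [0.7, -0.2, -2.2]
grip_width: 0.554
grip_force: 104.0
```

View pics/s6.png

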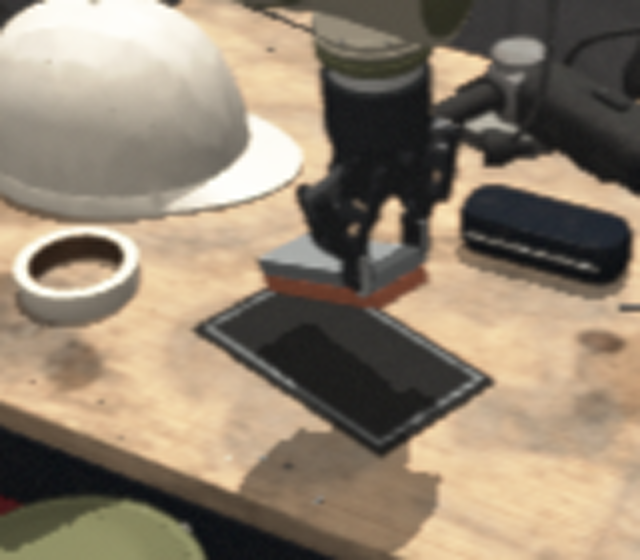

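The stone is aligned over the mat, with its low end toward +y and still tilted as before. I'll lower until that end touches, then ease the grip so the stone pivots flat.

```bash
python3 -m handwheel '[[[1,0,0,-0.2,0],[1,0,0,-0.24,0],[1,0,0,-0.2,0],[1,0,0,-0.1,0],[1,0,0,-0.04,0],[1,0,0,-0.04,0],[1,0,0,-0.04,0],[1,0,0,-0.04,0],[1,0,0,-0.04,0],[1,0,0,0,0]]]'
```

```text
time_s: 9.55
eef_pos: [474.0, 126.6, 59.2]
ee_rot: [0.0, 0.798, 0.603, 0.0]
force: [0.4, 0.1, -2.1]
grip_width: 0.554
grip_force: 104.2
```

```bash
python3 -m handwheel '[[[1,0,0,-0.04,0],[1,0,0,-0.04,0],[1,0,0,-0.04,0],[1,0,0,0,0],[1,0,0,0,0]]]'
```

```text
time_s: 10.05
eef_pos: [474.6, 126.3, 54.2]
ee_rot: [0.001, 0.798, 0.603, 0.001]
force: [-2.5, -4.0, 8.8]
grip_width: 0.558
grip_force: 105.6
```

The low end touches at about z = 56. Easing the grip to 25 N and lowering.

```bash
python3 -m handwheel '[[[1,0,0,0,0],[1,0,0,0,0],[1,0,0,-0.04,0],[1,0,0,-0.04,0],[1,0,0,-0.04,0],[1,0,0,-0.04,0],[1,0,0,-0.04,0]]]' 25 && python3 -m handwheel '[[[1,0,0,-0.04,0],[1,0,0,-0.04,0],[1,0,0,-0.04,0],[1,0,0,-0.04,0],[1,0,0,-0.04,0]]]'
```

```text
time_s: 10.75
eef_pos: [474.9, 126.1, 44.2]
ee_rot: [0.001, 0.798, 0.603, 0.001]
force: [-3.6, -8.6, 10.8]
grip_width: 0.558
grip_force: 105.7
time_s: 11.25
eef_pos: [474.9, 126.2, 34.1]
ee_rot: [0.001, 0.798, 0.603, 0.001]
force: [0.7, -5.5, 6.9]
grip_width: 0.557
grip_force: 105.2
```

It pivots with only about 10 N. It should be flat at about TCP z = 14, so I'll carry on gently.

```bash
python3 -m handwheel '[[[1,0,0,-0.04,0],[1,0,0,-0.04,0],[1,0,0,-0.04,0],[1,0,0,-0.04,0],[1,0,0,-0.04,0],[1,0,0,-0.04,0],[1,0,0,-0.04,0]]]' && python3 -m handwheel '[[[1,0,0,-0.03,0],[1,0,0,-0.03,0],[1,0,0,0,0],[1,0,0,0,0]]]'
python3 - <<'E'
from h import *
c=optics.capture("scene");cv2.imwrite("pics/s7.png",cv2.resize(c["img"][160:260,170:300],None,fx=6,fy=6,interpolation=cv2.INTER_CUBIC))
E
```

```text
time_s: 11.95
eef_pos: [475.0, 126.3, 20.0]
ee_rot: [0.001, 0.798, 0.603, 0.001]
force: [-0.6, -5.3, 5.4]
grip_width: 0.557
grip_force: 104.4
time_s: 12.35
eef_pos: [474.9, 126.4, 16.8]
ee_rot: [0.001, 0.798, 0.603, 0.001]
force: [0.9, -4.0, 5.9]
grip_width: 0.56
grip_force: 104.0
```

View pics/s7.png

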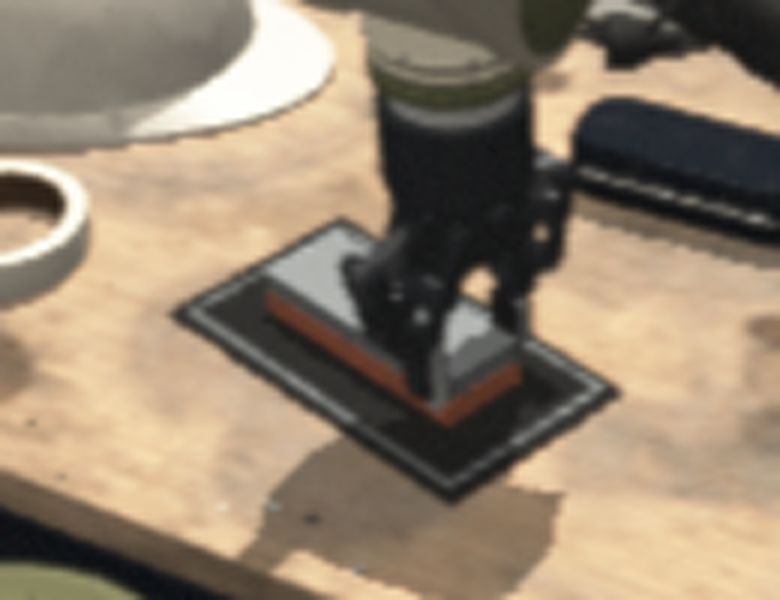

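The stone lies nearly flat on the mat, centred along the border. A few more millimetres, watching the force.

```bash
python3 -m handwheel '[[[1,0,0,-0.03,0],[1,0,0,-0.03,0],[1,0,0,0,0]]]' 20
```

```text
time_s: 12.7
eef_pos: [474.6, 126.4, 14.9]
ee_rot: [0.001, 0.797, 0.604, 0.001]
force: [-5.6, -5.7, 21.8]
grip_width: 0.557
grip_force: 105.9
```

The force jumped to 22 N at z = 15, so the stone is flat. Releasing and rising.

```bash
python3 -m handwheel '[[[0,0,0,0,0],[-0.4,0,0,0,0],[-0.7,0,0,0,0],[-1,0,0,0,0],[-1,0,0,0,0],[-1,0,0,0.2,0],[-1,0,0,0.4,0],[-1,0,0,0.8,0],[-1,0,0,0.9,0],[-1,0,0,0.9,0]]]' && python3 -m handwheel '[[[-1,-0.5,-0.8,0,0],[-1,-0.5,-0.8,0,0],[-1,-0.5,-0.8,0,0],[-1,-0.5,-0.8,0,0],[-1,0,0,0,0],[-1,0,0,0,0]]]'
python3 - <<'E'
from h import *
c=optics.capture("top");im=c["img"];hsv=cv2.cvtColor(im,cv2.COLOR_BGR2HSV)
m=np.zeros(im.shape[:2],np.uint8);m[212:255,200:264]=1
m&=((im.max(2)>110)&(hsv[...,1]<45)).astype(np.uint8)
m=cv2.morphologyEx(m,cv2.MORPH_OPEN,np.ones((4,4),np.uint8))
k=max(cv2.findContours(m,0,2)[0],key=cv2.contourArea);r=cv2.minAreaRect(k.astype(np.float32))
P=ray(c,cv2.boxPoints(r),32);print(r,P.round(0),P.mean(0).round(1))
a=cv2.resize(im[195:275,190:275],None,fx=4,fy=4,interpolation=cv2.INTER_CUBIC)
s=optics.capture("scene")["img"]
b=cv2.resize(s[180:260,180:290],None,fx=4,fy=4,interpolation=cv2.INTER_CUBIC)
cv2.imwrite("pics/end.png",np.hstack([a,b]))
E
```

```text
time_s: 13.7
eef_pos: [473.5, 126.6, 175.7]
ee_rot: [-0.0, 0.798, 0.603, 0.0]
force: [0.9, -0.3, -0.1]
grip_width: 1.003
grip_force: 0.0
time_s: 14.3
eef_pos: [373.9, -34.0, 173.9]
ee_rot: [0.0, 0.798, 0.602, 0.0]
force: [0.7, 0.6, 0.5]
grip_width: 0.999
grip_force: 0.0
((231.11305236816406, 234.4156036376953), (42.21208190917969, 14.954814910888672), 16.389541625976562) [[482. 253.  32.]
 [530. 240.  32.]
 [491. 107.  32.]
 [444. 120.  32.]] [486.9 180.   32. ]
```

View pics/end.png

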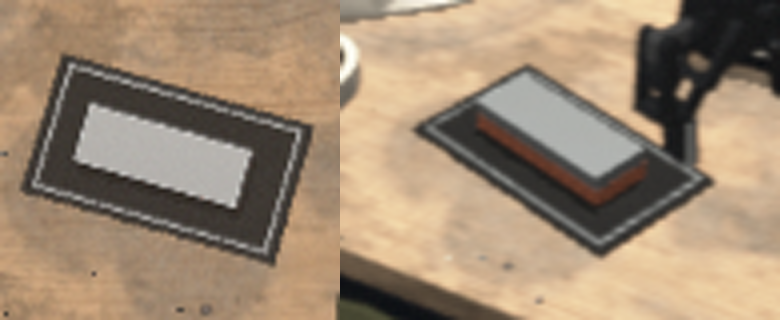

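The stone lies flat, grey face up, centred at (487,180) against the mat's (490,182) and aligned with it. The robot is clear.

```bash
python3 -c "
from rig import ctrl
print(ctrl.finish_job())"
```

```text
the job is handed in; nothing more can be done
None
```

The stone was tipped up, lifted out and laid flat on the mat, grey face up and lengthways, about 4 mm from the mat's centre; I let go of it and handed the job in at about 14 s, and no verdict came back.

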